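Put the candling lamp's aperture slides away in their labelled pockets

ROBOT

A 6-joint arm with a two-finger parallel gripper is mounted at the origin on a cart in front of the work surface, level with it; the furniture and walls round the work are solid. World frame = base frame: x ahead of the robot, y to its left, z up, the work surface at z = 0. Lengths are in m, angles in rad, forces in N, time in s.
With the tool pointing down it reaches from about 0.15 to 0.775 m from the base axis. Payload 6.1 kg.
Tool frame: the origin (TCP) lies where the fingers leave the gripper's body, on its centre line; the fingertips stand 73 mm ahead of it and the grasp point (between the pads) lies 54 mm ahead of it; z points along the fingers, y is the direction in which the jaws open and shut (so a half turn about z gives the same grasp; the last joint's range is limited). The gripper opens to 85 mm and grips with 20 to 120 N. Pads are 22 mm wide; open, the fingers measure 114 mm over their backs; the gripper's body (76 mm by 85 mm) begins 54 mm behind the grasp point. The pads swing forward as they close: fully open they stand 13 mm farther back than shut.
Start: joints at [1.13, 0.126, -0.04, 1.405, 0, 1.571], TCP at [0.224, 0.475, 0.304] pointing down, gripper open.
Joint ranges: [-2.72, 2.72], [-0.95, 1.95], [-1.27, 1.35], [-1.78, 2.02], [-1.46, 1.47], [-3.14, 3.14]. Speed limits (rad/s): [2.39, 2.39, 3.01, 3.14, 3.14, 3.14].

INTERFACE

Orientations are given as [roll, pitch, yaw] about the fixed x, y, z axes, in that order (R = Rz(yaw) Ry(pitch) Rx(roll)).
In Python, from rig import monitor, optics, ticket gives the robot as it stands.
- The arm moves only by the tool jog_arm, never from a script. Its argument "rows" is a list of rows, each a list of 6 numbers: the shift along the tool's x, y, z in mm, then the turn, a rotation vector about the tool's x, y, z in degrees. A call has exactly 5 rows; each row shifts and turns the commanded pose from where the row before left it, along the tool's axes as they then stand; what a row does not reach is not made up. A row lasts 1/8 s, in which the tool goes at most 62.5 mm and 10.7 degrees, less where a joint would pass 70% of its speed; a pose out of reach is approached as far as the arm can. A call is refused whole if a number of a shift passes 62.5 or a number of a turn 10.7, either way. A call with a gripper value outside its range is refused whole. "jaw" is the opening, from -1 (shut) to 1 (fully open), set as the call begins (left out, the last holds). The fingers move at their own pace and stop on an object; "squeeze" is the grip in N (left out, the last holds). Time passes only in rows, so rows that do not move let the fingers close, or fill a call up. It gives the time, the measured TCP pose, the force and the opening at its end, in the units of the state.
- monitor.observe(): the state, without advancing time (a new reading comes with each control period).
- optics.snapshot(name): name is "scene" or "top" or "wrist"; returns a dict with "img" (400x640x3 uint8, blue, green, red), "depth" (400x640 float32, m along the optical axis (not along the pixel's ray), 0 where there is no reading), "fx", "fy", "cx", "cy" (pixels), "k1" (the pictures are not rectified: a ray, as slopes to the right and down, at radius r is drawn at 1 + k1 r^2 times it, then the intrinsics apply), "R" (3x3) and "t" (3): a world point X has camera coordinates R X + t. Camera axes: x right, y down, z forward; pixel columns grow to the right and rows downward; lengths in m; the calibration is good to about 2 mm. A picture is of the moment at which its call begins.
- ticket.job_done(): hands the job in, once; it reports no verdict.
The state is a dict: "time_s": time; "joint_pos": joint angles; "qvel": joint speeds; "joint_torque": joint torques, N m; "ee_pos": TCP position; "tool_rot": TCP orientation; "contact_force": force on the tool from outside, world axes, zero at the start; "moment": the same for the moment, N m; "gripper_width": finger opening in m.
Only numpy, scipy, OpenCV 4.12 (cv2) and the standard library are available. Lean on these libraries where they do the work, as an engineer would, in place of code of your own. Each camera call takes 0.05 s, during which the arm holds its last target. There are 200 camera calls.

TASK

Candling is over: put the three aperture slides away, each lying flat and fully down in the storage pocket whose label has the colour of its handle, with the handle at the label end. The blue slide is still clicked into the channel of the candling lamp, from which it pulls out toward its handle; the red one may have been left in another colour's pocket. Leave the stamp, bottle, mug and torch where they stand.

Things in the scene. Friction and masses are not known exactly. Their poses are not given: they have to be found in the camera images.
- lamp: candling lamp: dark grey box bolted to the bench, its x from -40 (front) to +62 mm, 84 mm wide, a slide channel with grey metal rails on top, open to the front; origin under it at bench level. Two grey lips at x 0 to 62 mm, beyond 25.5 mm either side of the middle, tops 68.5 mm above the origin, hold the slide down; an end stop closes the back
- lamp_channel (a point): point on the floor of the lamp's channel, 55 mm above the lamp's origin; a slide fully in has its origin here, axes parallel, handle in front of the lamp (-x). Sprung balls in the rails click into notches in the slide's sides: it takes about 10 N along the lamp's -x to free it; after 55 mm of travel it is clear of the lips and can be lifted
- rack: low aluminium storage carrier, 158 x 240 mm, fixed to the bench, side and back fences 20 mm high; origin under it at bench level. Three black-walled pocket modules stand side by side on it along its y, 74 mm apart, their axes parallel to its own
- slide_red: aperture slide of the candling lamp: light grey plate 100 (x) x 60 (y) x 8 mm with a 27 mm hole ringed by black rubber (11 mm above the underside), and a red upright handle; 0.11 kg; origin at the centre of the plate's underside, z up; starts lying in the middle pocket of the carrier, whichever colour that has
- handle_red (a point): centre of the red handle: an upright block 10 mm thick along the slide's x, 40 mm wide along its y, standing from 8 to 36 mm above the slide's underside; 44 mm toward -x of the slide's origin and 22 mm above it. Grip it across its thickness
- pocket_red: black-walled pocket, grey inside, with a red label sloping at its front (-x) end; inside 104 x 64 mm, open at the top, floor 4 mm and wall tops 11 mm above its origin; fixed; origin at the centre of its underside, 4 mm above the bench. A slide put away lies on the floor, its origin over the pocket's origin, handle at the label end (slide x along pocket x)
- slide_yellow: aperture slide of the candling lamp: light grey plate 100 (x) x 60 (y) x 8 mm with a 33 mm hole ringed by black rubber (11 mm above the underside), and a yellow upright handle; 0.11 kg; origin at the centre of the plate's underside, z up; starts lying flat on the bench to the robot's right, in front of the egg trays
- handle_yellow (a point): centre of the yellow handle: an upright block 10 mm thick along the slide's x, 40 mm wide along its y, standing from 8 to 36 mm above the slide's underside; 44 mm toward -x of the slide's origin and 22 mm above it. Grip it across its thickness
- pocket_yellow: black-walled pocket, grey inside, with a yellow label sloping at its front (-x) end; inside 104 x 64 mm, open at the top, floor 4 mm and wall tops 11 mm above its origin; fixed; origin at the centre of its underside, 4 mm above the bench. A slide put away lies on the floor, its origin over the pocket's origin, handle at the label end (slide x along pocket x)
- slide_blue: aperture slide of the candling lamp: light grey plate 100 (x) x 60 (y) x 8 mm with a 39 mm hole ringed by black rubber (11 mm above the underside), and a blue upright handle; 0.11 kg; origin at the centre of the plate's underside, z up; starts clicked into the candling lamp
- handle_blue (a point): centre of the blue handle: an upright block 10 mm thick along the slide's x, 40 mm wide along its y, standing from 8 to 36 mm above the slide's underside; 44 mm toward -x of the slide's origin and 22 mm above it. Grip it across its thickness
- pocket_blue: black-walled pocket, grey inside, with a blue label sloping at its front (-x) end; inside 104 x 64 mm, open at the top, floor 4 mm and wall tops 11 mm above its origin; fixed; origin at the centre of its underside, 4 mm above the bench. A slide put away lies on the floor, its origin over the pocket's origin, handle at the label end (slide x along pocket x)
- stamp: date stamp, dark red wooden handle, standing, 26 x 46 x 86 mm; origin at its underside; bystander
- bottle: small brown bottle with a green cap, standing, 48 mm wide, 80 mm high; origin at its underside; bystander
- cup: white enamel mug, 84 mm wide, 110 mm with its handle, 82 mm high; origin at its underside; bystander
- torch: black candling torch lying on the bench, 130 mm long along its y, 37 mm thick; origin at its underside; bystander

How it is judged:
By the outcome, as a careful person would: the job done as asked, in the order asked, and still so for the second after the job is handed in, with the robot touching nothing.
It also fails if it takes over 70 s, if anything falls off the work surface, if the arm or the gripper's body presses on something with over 40 N, if the wrist force passes 120 N, or if a joint passes its speed limit or range.

## Working session

There is one attempt and no reset: what is moved stays moved. The work goes in short steps, Python scripts to look and compute and a tool call to move; the robot and the scene stay as the last step left them, time stands still between calls to the robot, and variables do not carry over. Pictures are saved under pics/ and viewed, about 8 in all and at most 12, crops included, and the job is handed in when it is done.

Besides the shell and the picture viewer there is one more tool, called as name([rows], argument=value, ...), one row to a line, values as JSON. jog_arm: Moves the arm, as the interface text tells. Its arguments: {"type":"object","properties":{"rows":{"type":"array","items":{"type":"array","items":{"type":"number"}}},"jaw":{"type":"number"},"squeeze":{"type":"number"}},"required":["rows"]}

```bash
mkdir -p pics; ls; cat > h.py <<'E'
import numpy as np, cv2
from rig import monitor, optics, ticket
def snap(n,save=None):
    s=optics.snapshot(n)
    if save: cv2.imwrite('pics/'+save,s['img'])
    return s
def rays(s,uv):
    uv=np.atleast_2d(np.array(uv,float)); d=np.stack([(uv[:,0]-s['cx'])/s['fx'],(uv[:,1]-s['cy'])/s['fy']],1)
    p=d.copy()
    for _ in range(20): p=d/(1+s['k1']*(p**2).sum(1,keepdims=True))
    return p
def pts(s,uv):  # depth to world
    uv=np.atleast_2d(np.array(uv)); p=rays(s,uv); z=s['depth'][uv[:,1].astype(int),uv[:,0].astype(int)][:,None]
    return (np.hstack([p*z,z])-s['t'])@s['R']
def atz(s,uv,h): # intersect with plane z=h
    p=rays(s,uv); d=np.hstack([p,np.ones((len(p),1))])@s['R']; c=-s['R'].T@s['t']
    return c+d*((h-c[2])/d[:,2])[:,None]
def cloud(s):
    v,u=np.mgrid[0:400,0:640]; return pts(s,np.stack([u.ravel(),v.ravel()],1)).reshape(400,640,3)
E
python3 - <<'E'
from h import *
for n in ('scene','top','wrist'):
    s=snap(n,n+'0.png'); np.savez('pics/'+n+'0.npz',**s); print(n,s['fx'],s['k1'],-s['R'].T@s['t'])
print(monitor.observe())
E
```

```text
pics
scene 387.5766391213702 0.000988409509545914 [ 1.4303576  -0.42566954  0.60077409]
top 436.25234562208504 -0.03647312067977521 [ 0.4055904  -0.0471945   1.37598043]
wrist 307.19646169498833 -0.030368292107949016 [0.14918671 0.51063702 0.37426712]
{'time_s': 0.15, 'joint_pos': array([ 1.13001022e+00,  1.26278597e-01, -4.03435939e-02,  1.40539800e+00,
        1.89583053e-05,  1.57077111e+00]), 'qvel': array([ 0.00107799, -0.00106835,  0.00192942,  0.00069123,  0.00042549,
        0.00093502]), 'joint_torque': array([-7.00421351e-04, -4.36275136e+01,  3.53148651e+01,  1.35423642e-02,
        2.49241413e-05,  4.64232130e-06]), 'ee_pos': array([0.2238977 , 0.47462965, 0.30330265]), 'tool_rot': array([-3.14036879e+00, -1.89891477e-05,  2.70083173e+00]), 'contact_force': array([ 1.10599335,  0.25854539, -0.52415427]), 'moment': array([-0.03454972, -0.01208017,  0.00199076]), 'gripper_width': 0.08545515514344337}
```

View pics/top0.png

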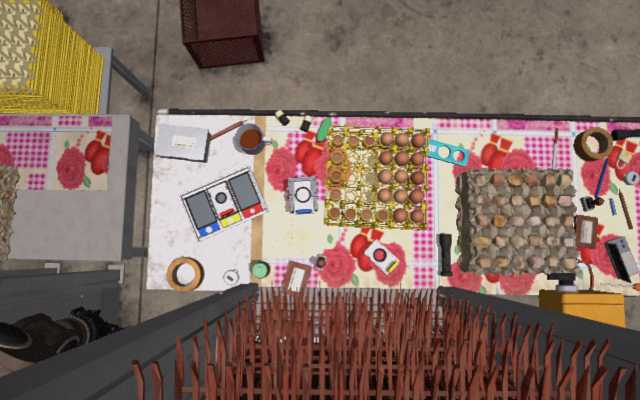

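View pics/scene0.png

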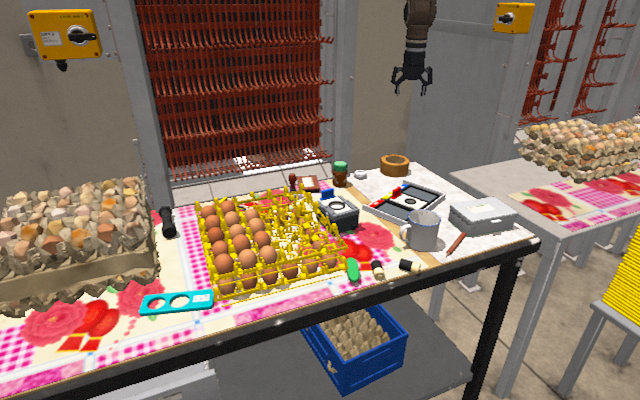

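```bash
python3 - <<'E'
import cv2,numpy as np
a=cv2.imread('pics/top0.png'); w=cv2.imread('pics/wrist0.png')
c=cv2.resize(a[155:285,160:420],(800,400),interpolation=cv2.INTER_CUBIC)
cv2.imwrite('pics/c1.png',np.vstack([c,]))
cv2.imwrite('pics/w1.png',w)
from h import *
s=dict(np.load('pics/top0.npz'));print(s['R'])
E
```

```text
[[ 1.69405726e-02 -9.99856225e-01 -7.38560085e-04]
 [-9.93849954e-01 -1.67579540e-02 -1.09459763e-01]
 [ 1.09431649e-01  2.58832897e-03 -9.93990953e-01]]
```

View pics/c1.png

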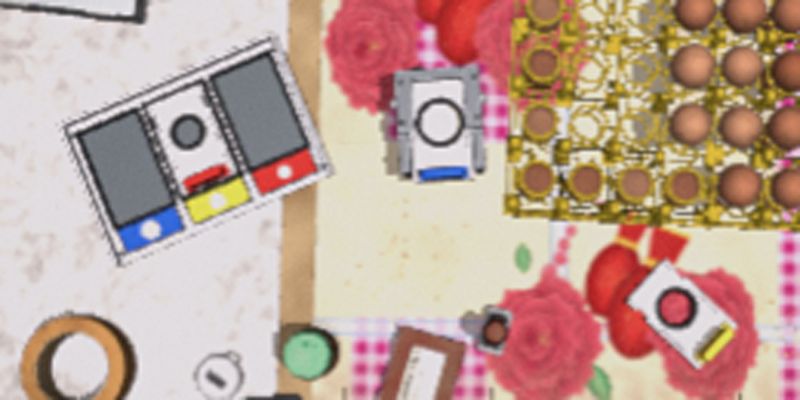

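View pics/w1.png

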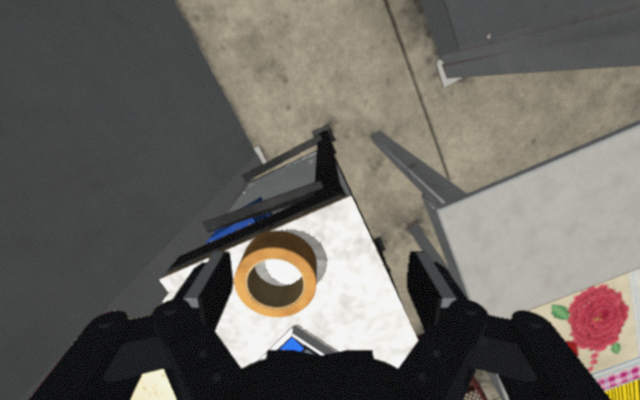

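```bash
cat >> h.py <<'E'
from scipy.spatial.transform import Rotation as Ro
def plan(goals,start=None,vmax=60,amax=10.4):
    """goals: list of (xyz m, yaw deg) of TCP, tool down. Prints 5-row calls."""
    if start is None:
        o=monitor.observe(); p=o['ee_pos']; R=Ro.from_euler('xyz',o['tool_rot'])
    else: p=np.array(start[0]);R=Ro.from_euler('ZX',[start[1],180],degrees=True)
    rows=[]
    for g,yaw in goals:
        G=Ro.from_euler('ZX',[yaw,180],degrees=True); g=np.array(g,float)
        rv=(R.inv()*G).as_rotvec(degrees=True)
        n=max(1,int(np.ceil(max(np.linalg.norm(g-p)*1000/vmax,np.linalg.norm(rv)/amax))))
        for i in range(n):
            k=n-i
            dp=R.inv().apply(g-p)*1000/k; r=(R.inv()*G).as_rotvec(degrees=True)/k
            row=[round(float(x),1)+0.0 for x in (*dp,*r)]; rows.append(row)
            p=p+R.apply(np.array(row[:3])/1000); R=R*Ro.from_rotvec(row[3:],degrees=True)
        rows.append('--')
    print(len([r for r in rows if r!='--']),'rows')
    for r in rows: print(r)
def blob(s,lo,hi,box=None):
    """centroids of hsv-range blobs"""
    h=cv2.cvtColor(s['img'],cv2.COLOR_BGR2HSV); m=cv2.inRange(h,np.array(lo),np.array(hi))
    if box: k=np.zeros_like(m);u0,v0,u1,v1=box;k[v0:v1,u0:u1]=1;m=m*k
    n,l,st,c=cv2.connectedComponentsWithStats(m)
    return [(st[i,4],c[i],cv2.minAreaRect(np.argwhere(l==i)[:,::-1].astype(np.float32))) for i in range(1,n) if st[i,4]>15]
E
python3 - <<'E'
from h import *
s=dict(np.load('pics/top0.npz'))
f=lambda x,y:((x+.5)/3.077+160-.5,(y+.5)/3.077+155-.5)
for n,q,h in [('labels b,y,r',[(150,230),(218,202),(285,172)],.012),('fence corners FL,BL,BR,FR',[(118,262),(68,128),(275,40),(330,170)],.02),
 ('red hole',[(187,132)],.019),('red handle',[(206,178)],.044),('blue ring',[(439,122)],.066),('blue handle',[(443,173)],.091),
 ('yel ring',[(677,307)],.011),('yel handle',[(715,343)],.036),('stamp,bottle',[(495,328),(308,352)],.08)]:
    uv=[f(*p) for p in q]; print(n,atz(s,uv,h).round(3).tolist(),'depth z',pts(s,np.round(uv))[:,2].round(3))
E
```

```text
labels b,y,r [[0.474, 0.298, 0.012], [0.504, 0.23, 0.012], [0.536, 0.162, 0.012]] depth z [0.008 0.015 0.013]
fence corners FL,BL,BR,FR [[0.441, 0.327, 0.02], [0.577, 0.385, 0.02], [0.671, 0.176, 0.02], [0.538, 0.115, 0.02]] depth z [0.023 0.009 0.025 0.019]
red hole [[0.575, 0.263, 0.019]] depth z [0.007]
red handle [[0.525, 0.236, 0.044]] depth z [0.04]
blue ring [[0.583, 0.004, 0.066]] depth z [0.055]
blue handle [[0.53, -0.002, 0.091]] depth z [0.092]
yel ring [[0.406, -0.238, 0.011]] depth z [-0.001]
yel handle [[0.371, -0.273, 0.036]] depth z [0.034]
stamp,bottle [[0.383, -0.054, 0.08], [0.357, 0.124, 0.08]] depth z [0.082 0.082]
```

```bash
python3 - <<'E'
from h import *
s=dict(np.load('pics/wrist0.npz'));print(s['R'][2])
plan([((.565,.20,.25),114.5)])
E
```

```text
[ 0.28875237 -0.1369542  -0.94755771]
8 rows
[-53.2, -12.8, 6.7, 0.0, 0.0, 5.0]
[-54.1, -8.2, 6.7, 0.0, 0.0, 5.0]
[-54.6, -3.4, 6.7, 0.0, 0.0, 5.0]
[-54.7, 1.4, 6.7, 0.0, 0.0, 5.0]
[-54.4, 6.1, 6.7, 0.0, 0.0, 5.1]
[-53.7, 10.9, 6.6, 0.0, 0.0, 5.0]
[-52.5, 15.6, 6.7, 0.0, 0.0, 5.1]
[-50.9, 20.2, 6.6, -0.1, 0.0, 5.0]
--
```

jog_arm([
  [-53.2,-12.8,6.7,0,0,5],
  [-54.1,-8.2,6.7,0,0,5],
  [-54.6,-3.4,6.7,0,0,5],
  [-54.7,1.4,6.7,0,0,5],
  [-54.4,6.1,6.7,0,0,5.1],
])

```text
time_s: 0.78
ee_pos: [0.4383, 0.3019, 0.27]
tool_rot: [-3.141, -0.0, 2.26]
contact_force: [-0.4, 0.9, 0.2]
gripper_width: 0.0857
```

jog_arm([
  [-53.7,10.9,6.6,0,0,5],
  [-52.5,15.6,6.7,0,0,5.1],
  [-50.9,20.2,6.6,0,0,5],
  [0,0,0,0,0,0],
  [0,0,0,0,0,0],
])

```text
time_s: 1.4
ee_pos: [0.5649, 0.2001, 0.25]
tool_rot: [-3.14, -0.0, 1.999]
contact_force: [0.1, -0.3, -0.1]
gripper_width: 0.0854
```

```bash
python3 - <<'E'
from h import *
s=snap('wrist','w2.png');np.savez('pics/w2.npz',**s)
E
```

```text
(no output)
```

View pics/w2.png

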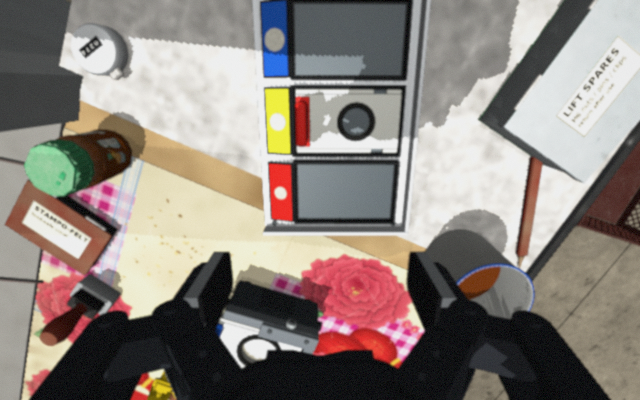

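```bash
cat >> h.py <<'E'
def rect(s,mask,h,name=''):
    n,l,st,c=cv2.connectedComponentsWithStats(mask.astype(np.uint8)); i=1+st[1:,4].argmax()
    uv=np.argwhere(l==i)[:,::-1]; P=atz(s,uv,h)[:,:2]
    (cx,cy),(w,hh),a=cv2.minAreaRect((P*1000).astype(np.float32)); print(name,'px',st[i,4],'box',st[i,:4],'ctr %.1f %.1f size %.1f %.1f ang %.1f'%(cx,cy,w,hh,a),'depthz %.3f'%np.median(pts(s,uv)[:,2]),'mean',(P.mean(0)*1000).round(1))
    return P
def roi(s,m,u0,v0,u1,v1):
    k=np.zeros(m.shape,bool);k[v0:v1,u0:u1]=1;return m&k
E
python3 - <<'E'
from h import *
s=dict(np.load('pics/w2.npz')); b=s['img'].astype(int); hsv=cv2.cvtColor(s['img'],cv2.COLOR_BGR2HSV)
for u in (264,268,290,296,300,340,398,404,410,414): print(u,b[190,u],b[40,u],b[110,u])
H,S,V=hsv[...,0].astype(int),hsv[...,1].astype(int),hsv[...,2].astype(int)
grey=(V>60)&(V<150)&(S<60)
rect(s,roi(s,grey,288,155,402,228),.008,'redpocket floor')
rect(s,roi(s,grey,288,0,410,84),.008,'bluepocket floor')
sat=(S>120)&(V>60)
rect(s,roi(s,sat&((H<8)|(H>172)),262,155,300,228),.012,'red label')
rect(s,roi(s,sat&(H>20)&(H<35),255,80,300,160),.012,'yel label')
rect(s,roi(s,sat&(H>100)&(H<130),255,0,300,82),.012,'blue label')
rect(s,roi(s,sat&((H<8)|(H>172)),288,85,315,155),.044,'red handle')
rect(s,roi(s,V<60,325,90,385,150),.019,'ring')
wh=(V>130)&(S<60)
for v,u0 in((193,270),(122,268),(40,262)): P=rect(s,roi(s,wh,u0+2,v-12,u0+24,v+12),.012,'dot')
E
```

```text
264 [240 240 239] [136 101  89] [213 212 212]
268 [226 225 223] [147 158 160] [ 64 240 240]
290 [ 39  45 223] [23 21 22] [42 62 60]
296 [36 38 34] [93 92 85] [ 19  18 129]
300 [150 147 138] [92 91 85] [ 33  36 168]
340 [135 131 120] [97 92 87] [127 131 133]
398 [224 224 223] [88 88 82] [156 165 163]
404 [200 200 199] [44 42 39] [129 125 124]
410 [233 233 232] [136 135 133] [172 172 169]
414 [223 228 230] [179 177 173] [70 69 70]
redpocket floor px 5130 box [297 163  98  56] ctr 598.3 191.6 size 102.9 62.3 ang 24.6 depthz 0.009 mean [599.3 192.1]
bluepocket floor px 6804 box [294   3 112  74] ctr 536.8 325.8 size 102.3 62.3 ang 24.6 depthz 0.009 mean [537.6 331.3]
red label px 1135 box [269 163  24  58] ctr 536.6 163.5 size 23.8 63.9 ang 24.5 depthz 0.013 mean [536.1 164.8]
yel label px 1315 box [265  88  26  66] ctr 505.9 230.7 size 23.6 63.1 ang 24.4 depthz 0.013 mean [505.4 232.3]
blue label px 1492 box [261   0  28  77] ctr 475.0 298.3 size 23.3 63.8 ang 24.9 depthz 0.013 mean [474.8 299.2]
red handle px 694 box [294  97  16  49] ctr 527.5 244.1 size 12.9 41.8 ang 24.7 depthz 0.044 mean [527.3 244.3]
ring px 451 box [338 103  36  37] ctr 574.3 262.9 size 33.9 34.2 ang 27.6 depthz 0.020 mean [574.4 263.8]
dot px 100 box [275 187  11  12] ctr 535.7 162.9 size 10.6 12.4 ang 22.5 depthz 0.013 mean [536. 163.]
dot px 203 box [270 113  15  18] ctr 504.9 230.3 size 13.9 16.5 ang 22.5 depthz 0.013 mean [505.1 230.4]
dot px 361 box [265  28  20  24] ctr 474.6 297.9 size 18.9 17.7 ang 65.5 depthz 0.013 mean [474.5 298. ]
```

```bash
python3 - <<'E'
from h import *
plan([((.5273,.2424,.14),114.6),((.5273,.2424,.093),114.6)])
plan([((.5273,.2424,.135),114.6),((.558,.1753,.135),114.6),((.558,.1753,.095),114.6)],start=((.5273,.2424,.093),114.6))
E
```

```text
4 rows
[17.8, -5.5, 36.8, 0.0, 0.0, 0.0]
[17.9, -5.5, 36.8, 0.0, 0.0, 0.0]
[17.8, -5.5, 36.8, 0.0, 0.0, 0.0]
--
[0.0, 0.1, 47.0, 0.0, 0.0, 0.0]
--
4 rows
[0.0, 0.0, -42.0, 0.0, 0.0, 0.0]
--
[-36.9, 0.0, 0.0, 0.0, 0.0, 0.0]
[-36.9, 0.0, 0.0, 0.0, 0.0, 0.0]
--
[0.0, 0.0, 40.0, 0.0, 0.0, 0.0]
--
```

jog_arm([
  [17.8,-5.5,36.8,0,0,0],
  [17.9,-5.5,36.8,0,0,0],
  [17.8,-5.4,36.8,0,0,0],
  [0,0,27,0,0,0],
  [0,0,20,0,0,0],
], jaw=0)

```text
time_s: 2.08
ee_pos: [0.5263, 0.2434, 0.0924]
tool_rot: [-3.141, -0.0, 2.002]
contact_force: [0.5, 0.5, -0.5]
gripper_width: 0.0425
```

jog_arm([
  [0,0,0,0,0,0],
  [0,0,0,0,0,0],
  [0,0,0,0,0,0],
  [0,0,0,0,0,0],
  [0,0,-10,0,0,0],
], jaw=-1, squeeze=50)

```text
time_s: 2.7
ee_pos: [0.5277, 0.2418, 0.1031]
tool_rot: [-3.14, 0.0, 1.999]
contact_force: [-0.3, 0.4, -0.6]
gripper_width: 0.0091
```

jog_arm([
  [0,0,-32,0,0,0],
  [-25,0,0,0,0,0],
  [-25,0,0,0,0,0],
  [-23.9,0,0,0,0,0],
  [0,0,0,0,0,0],
])

```text
time_s: 3.32
ee_pos: [0.5593, 0.1736, 0.1356]
tool_rot: [3.141, 0.0, 1.997]
contact_force: [-0.5, -0.0, -1.1]
gripper_width: 0.0085
```

```bash
python3 - <<'E'
from h import *
s=snap('wrist','w3.png');np.savez('pics/w3.npz',**s);o=monitor.observe();print(o['ee_pos'],o['contact_force'],o['gripper_width'])
E
```

```text
[0.55893479 0.17432763 0.13549185] [ 0.17528434 -0.40361043 -1.56668099] 0.00897465950551014
```

View pics/w3.png

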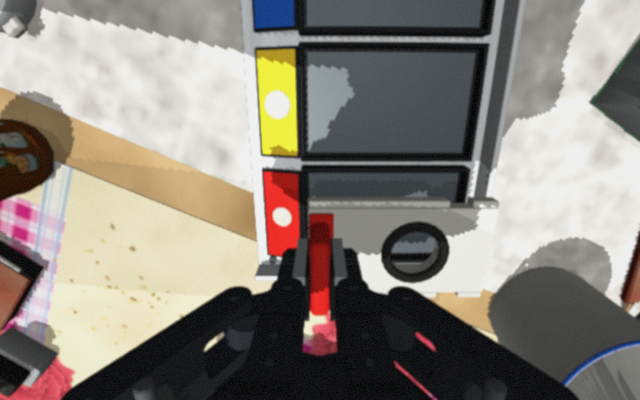

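jog_arm([
  [0,0,20,0,0,0],
  [0,0,10,0,0,0],
  [0,0,8,0,0,0],
  [0,0,4,0,0,0],
  [0,0,0,0,0,0],
])

```text
time_s: 4.0
ee_pos: [0.5586, 0.1752, 0.0943]
tool_rot: [3.141, -0.0, 2.0]
contact_force: [-2.1, -0.2, 5.2]
gripper_width: 0.009
```

jog_arm([
  [0,0,0,0,0,0],
  [0,0,0,0,0,0],
  [0,0,0,0,0,0],
  [0,0,-30,0,0,0],
  [0,0,-60,0,0,0],
], jaw=0)

```text
time_s: 4.62
ee_pos: [0.5573, 0.1744, 0.1813]
tool_rot: [-3.136, -0.001, 1.999]
contact_force: [1.0, 1.2, -0.3]
gripper_width: 0.0428
```

```bash
python3 - <<'E'
from h import *
s=snap('wrist','w4.png');np.savez('pics/w4.npz',**s)
c=cloud(s)
# slide plate height profile in rack frame around red pocket
ex=np.array([.909,.416]);ey=np.array([-.416,.909]);d=c[...,:2]-np.array([.5983,.1916])
X=d@ex;Y=d@ey
for x in(-.03,0.03,.045):
  for y in(-.025,0,.025):
    m=(abs(X-x)<.004)&(abs(Y-y)<.004)&(s['depth']>0); print(x,y,m.sum(),np.median(c[m][:,2]).round(4) if m.any() else '')
plan([((.50,-.18,.25),-45)])
print(monitor.observe()['ee_pos'])
E
```

```text
-0.03 -0.025 81 0.0167
-0.03 0 85 0.0169
-0.03 0.025 501 0.2033
0.03 -0.025 51 0.0167
0.03 0 77 0.017
0.03 0.025 108 0.016
0.045 -0.025 79 0.0167
0.045 0 91 0.0168
0.045 0.025 97 0.0171
16 rows
[-18.6, -12.6, -3.7, 0.0, 0.0, 10.0]
[-20.6, -9.2, -3.7, 0.0, 0.0, 10.0]
[-21.8, -5.5, -3.7, 0.0, 0.0, 10.0]
[-22.5, -1.6, -3.7, 0.0, 0.0, 10.0]
[-22.4, 2.3, -3.7, 0.0, 0.0, 10.0]
[-21.7, 6.1, -3.7, 0.0, 0.0, 10.0]
[-20.3, 9.8, -3.7, 0.0, -0.1, 10.0]
[-18.3, 13.2, -3.7, 0.0, 0.0, 9.9]
[-15.7, 16.1, -3.7, 0.0, 0.0, 10.0]
[-12.7, 18.6, -3.7, 0.0, -0.1, 9.9]
[-9.3, 20.5, -3.7, 0.0, 0.0, 10.0]
[-5.6, 21.8, -3.7, 0.0, -0.1, 9.9]
[-1.7, 22.5, -3.7, 0.0, 0.0, 10.0]
[2.2, 22.4, -3.6, 0.0, 0.0, 9.9]
[6.0, 21.7, -3.7, -0.1, -0.1, 10.0]
[9.7, 20.4, -3.6, 0.0, 0.0, 9.9]
--
[0.56054834 0.17540628 0.1918392 ]
```

```bash
python3 - <<'E'
from h import *
plan([((.55,-.05,.27),94)])
E
```

```text
4 rows
[-50.2, -25.6, -19.7, 0.1, 0.0, 5.1]
[-52.3, -21.1, -19.7, 0.1, 0.0, 5.1]
[-53.9, -16.5, -19.6, 0.1, 0.0, 5.2]
[-55.2, -11.5, -19.6, 0.2, 0.0, 5.1]
--
```

jog_arm([
  [-50.2,-25.6,-19.7,0,0,5.1],
  [-52.3,-21.1,-19.7,0,0,5.1],
  [-53.9,-16.5,-19.6,0,0,5.2],
  [-55.2,-11.5,-19.6,0,0,5.1],
  [0,0,0,0,0,0],
])

```text
time_s: 5.3
ee_pos: [0.549, -0.0539, 0.2634]
tool_rot: [3.138, 0.001, 1.635]
contact_force: [-0.1, 0.3, -0.9]
gripper_width: 0.043
```

```bash
python3 - <<'E'
from h import *
s=snap('wrist','w5.png');np.savez('pics/w5.npz',**s);print(monitor.observe()['ee_pos'])
E
```

```text
[ 0.54881588 -0.05217756  0.26240981]
```

View pics/w5.png

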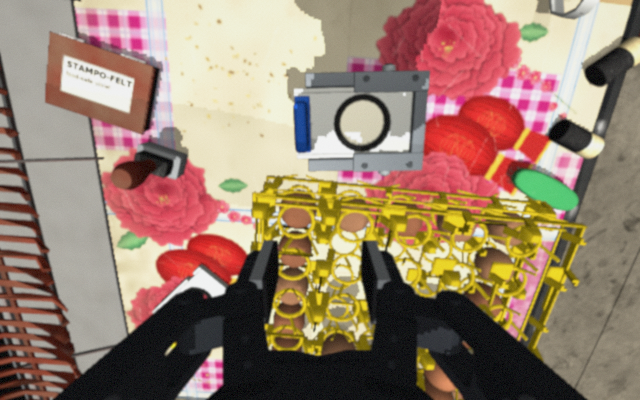

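```bash
python3 - <<'E'
from h import *
s=dict(np.load('pics/w5.npz')); hsv=cv2.cvtColor(s['img'],cv2.COLOR_BGR2HSV)
H,S,V=[hsv[...,i].astype(int) for i in range(3)]
P=rect(s,roi(s,(S>100)&(H>100)&(H<130),288,85,320,165),.091,'handle')
rect(s,roi(s,V<60,330,88,395,155),.066,'ring')
c=cloud(s); z=c[...,2]; k=s['depth']>0
m=roi(s,k&(z>.085)&(z<.1),285,85,325,165); P=c[m]; print('handle top depth',m.sum(),P.mean(0), cv2.minAreaRect((P[:,:2]*1000).astype(np.float32)))
m=roi(s,k&(z>.066)&(z<.074),295,60,440,180); P=c[m]; print('lips',m.sum(),P.mean(0),cv2.minAreaRect((P[:,:2]*1000).astype(np.float32)))
m=roi(s,k&(z>.059)&(z<.066),310,95,420,160); P=c[m]; print('plate',m.sum(),P.mean(0))
# lip outer edge lines via color
g=(S<40)&(V>90)&(V<150)
for nm,(a,b,c_,d) in {'toplip':(303,66,432,100),'botlip':(303,145,428,175)}.items(): rect(s,roi(s,g,a,b,c_,d),.0685,nm)
rect(s,roi(s,(V>175)&(S<40),308,90,412,160),.063,'plate')
print('tray zmax',np.percentile(z[180:240,300:420],95))
E
```

```text
handle px 807 box [294  97  17  55] ctr 532.2 1.4 size 11.7 41.7 ang 5.0 depthz 0.091 mean [532.3   1.9]
ring px 652 box [335  95  55  56] ctr 582.5 3.5 size 46.2 45.6 ang 48.4 depthz 0.067 mean [583.1   4.1]
handle top depth 662 [ 0.53095937 -0.00056102  0.09110459] ((530.779296875, -1.249664306640625), (10.846556663513184, 38.981895446777344), 5.3727288246154785)
lips 4768 [0.60121117 0.00839261 0.06873514] ((580.995849609375, 5.314704895019531), (110.76107788085938, 87.97103881835938), 5.115174293518066)
plate 3823 [ 5.79509182e-01 -3.00815537e-04  6.39902997e-02]
toplip px 2260 box [305  66 124  34] ctr 582.3 36.1 size 100.9 25.7 ang 4.0 depthz 0.069 mean [588.5  37.4]
botlip px 302 box [345 145  78  22] ctr 604.0 -23.3 size 68.2 18.8 ang 3.8 depthz 0.069 mean [611.1 -20.2]
plate px 1417 box [341 101  42  43] ctr 582.4 3.5 size 35.7 36.0 ang 5.0 depthz 0.056 mean [582.3   3.7]
tray zmax 0.10548069748369457
```

```bash
python3 - <<'E'
from h import *
plan([((.5315,-.0006,.18),95),((.5315,-.0006,.14),95)])
E
```

```text
3 rows
[26.3, -7.0, 41.2, 0.1, 0.0, -0.6]
[26.4, -6.6, 41.2, 0.0, 0.0, -0.5]
--
[0.0, 0.0, 40.0, 0.0, 0.0, 0.0]
--
```

jog_arm([
  [26.3,-7,41.2,0.1,0,-0.6],
  [26.4,-6.6,41.2,0,0,-0.5],
  [0,0,20,0,0,0],
  [0,0,20,0,0,0],
  [0,0,0,0,0,0],
])

```text
time_s: 5.98
ee_pos: [0.5295, 0.0024, 0.1372]
tool_rot: [-3.136, -0.001, 1.663]
contact_force: [-0.7, -0.4, 1.5]
gripper_width: 0.0428
```

jog_arm([
  [0,0,0,0,0,0],
  [0,0,0,0,0,0],
  [0,0,0,0,0,0],
  [0,0,0,0,0,0],
  [0,0,0,0,0,0],
], jaw=-1, squeeze=80)

```text
time_s: 6.6
ee_pos: [0.5314, 0.0012, 0.1404]
tool_rot: [3.141, -0.001, 1.661]
contact_force: [-1.8, 0.4, 5.7]
gripper_width: 0.0085
```

jog_arm([
  [0,-3,0,0,0,0],
  [0,-5,0,0,0,0],
  [0,-8,0,0,0,0],
  [0,-10,0,0,0,0],
  [0,-12,0,0,0,0],
])

```text
time_s: 7.22
ee_pos: [0.4934, -0.0025, 0.1401]
tool_rot: [3.141, 0.0, 1.66]
contact_force: [2.9, 0.5, 5.6]
gripper_width: 0.0084
```

jog_arm([
  [0,-10,0,0,0,0],
  [0,-10,0,0,0,0],
  [0,-8,0,0,0,0],
  [0,0,0,0,0,0],
  [0,0,0,0,0,0],
])

```text
time_s: 7.85
ee_pos: [0.464, -0.005, 0.1396]
tool_rot: [-3.139, 0.0, 1.66]
contact_force: [-1.8, -0.3, 9.1]
gripper_width: 0.0085
```

```bash
python3 - <<'E'
from h import *
s=snap('wrist','w6.png');np.savez('pics/w6.npz',**s);o=monitor.observe();print(o['ee_pos'],o['contact_force'],o['gripper_width'])
E
```

```text
[ 0.46396194 -0.00496529  0.13964364] [-1.95855553  0.5640538  10.73294145] 0.008662754783450652
```

View pics/w6.png

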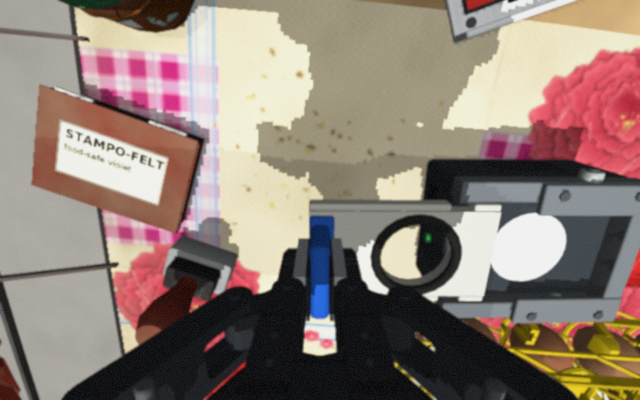

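```bash
cat >> h.py <<'E'
def held(s,p,yaw,box,h,thr=60):
    V=s['img'].max(2); m=roi(s,V<thr,*box); n,l,st,c=cv2.connectedComponentsWithStats(m.astype(np.uint8)); i=1+st[1:,4].argmax()
    cs,_=cv2.findContours((l==i).astype(np.uint8),cv2.RETR_EXTERNAL,cv2.CHAIN_APPROX_NONE); cc=max(cs,key=len)[:,0]
    P=atz(s,cc,h)[:,:2]; (x,y),r=cv2.minEnclosingCircle((P*1000).astype(np.float32)); e=cv2.fitEllipse((P*1000).astype(np.float32))
    a=np.radians(yaw); tx=np.array([np.cos(a),np.sin(a)]); ty=np.array([np.sin(a),-np.cos(a)])
    d=np.array(e[0])-np.array(p[:2])*1000; print('box',st[i],'ellipse',e,'tool x,y of ring',d@tx,d@ty)
E
python3 - <<'E'
from h import *
s=dict(np.load('pics/w6.npz')); held(s,[.46396,-.00497],95.1,(368,210,468,297),.066)
s=dict(np.load('pics/w3.npz')); held(s,[.55893,.17433],114.5,(375,212,455,285),.019+.0425)
E
```

```text
box [ 368  215   92   82 3349] ellipse ((514.0698852539062, -4.119778633117676), (46.06861114501953, 54.36195373535156), 148.9808349609375) tool x,y of ring -3.607627619599591 49.987083326502045
box [ 382  222   66   60 1909] ellipse ((606.0816650390625, 194.71908569335938), (34.8224983215332, 35.58139419555664), 61.398319244384766) tool x,y of ring -1.000198542149591 51.36140510386545
```

```bash
python3 - <<'E'
from h import *
plan([((.464,-.005,.20),95),((.4968,.3075,.18),114.6),((.4968,.3075,.135),114.6)])
E
```

```text
9 rows
[0.0, -0.1, -30.2, -0.1, 0.0, 0.1]
[0.0, 0.0, -30.2, -0.1, 0.0, 0.0]
--
[51.4, 10.0, 3.3, 0.0, 0.0, -3.3]
[50.7, 13.0, 3.3, 0.0, 0.0, -3.3]
[49.9, 15.8, 3.4, 0.0, 0.0, -3.2]
[49.0, 18.6, 3.3, 0.0, 0.0, -3.3]
[47.8, 21.4, 3.4, 0.0, 0.0, -3.2]
[46.5, 24.1, 3.3, 0.0, 0.0, -3.3]
--
[0.0, 0.0, 45.0, 0.0, 0.0, 0.0]
--
```

jog_arm([
  [0,0,-15,0,0,0],
  [0,0,-45,0,0,0],
  [51.4,10,3.3,0,0,-3.3],
  [50.7,13,3.3,0,0,-3.3],
  [49.9,15.8,3.4,0,0,-3.2],
])

```text
time_s: 8.52
ee_pos: [0.4802, 0.1524, 0.1891]
tool_rot: [-3.137, 0.0, 1.833]
contact_force: [2.2, 0.4, -1.3]
gripper_width: 0.0084
```

jog_arm([
  [49,18.6,3.3,0,0,-3.3],
  [47.8,21.4,3.4,0,0,-3.2],
  [46.5,24.1,3.3,0,0,-3.3],
  [0,0,45,0,0,0],
  [0,0,0,0,0,0],
])

```text
time_s: 9.15
ee_pos: [0.4942, 0.3064, 0.1304]
tool_rot: [-3.13, 0.001, 2.004]
contact_force: [-0.5, -1.0, -1.5]
gripper_width: 0.0083
```

jog_arm([
  [0,0,0,0,0,0],
  [0,0,0,0,0,0],
  [0,0,0,0,0,0],
  [0,0,0,0,0,0],
  [0,0,0,0,0,0],
])

```text
time_s: 9.78
ee_pos: [0.4974, 0.3076, 0.1346]
tool_rot: [-3.14, -0.001, 2.002]
contact_force: [-0.8, -0.3, -1.7]
gripper_width: 0.008
```

```bash
python3 - <<'E'
from h import *
s=snap('wrist','w7.png');np.savez('pics/w7.npz',**s);o=monitor.observe();print(o['ee_pos'],np.degrees(o['tool_rot']),o['contact_force'],o['gripper_width'])
held(s,o['ee_pos'],np.degrees(o['tool_rot'][2]),(370,200,470,290),.062)
E
```

```text
[0.4973618  0.3076681  0.13450694] [-1.79918666e+02 -3.66279674e-02  1.14737601e+02] [-0.09844041 -0.40403601 -0.70578982] 0.008286429795075658
box [ 371  214   88   76 3133] ellipse ((543.8434448242188, 328.5568542480469), (45.84419250488281, 46.847686767578125), 99.31226348876953) tool x,y of ring -0.47898637577485226 50.957369135590305
```

View pics/w7.png

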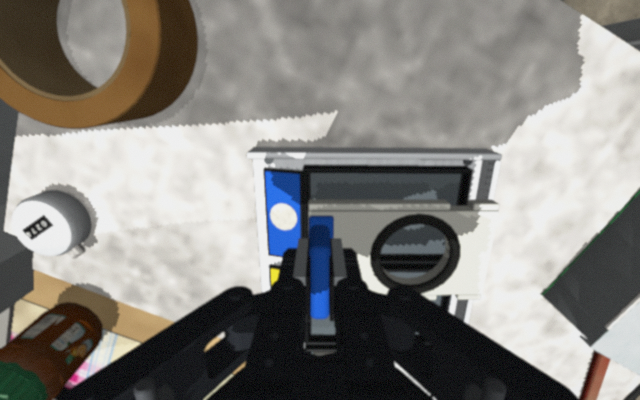

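jog_arm([
  [0,0,20,0,0,0],
  [0,0,10,0,0,0],
  [0,0,8,0,0,0],
  [0,0,3,0,0,0],
  [0,0,0,0,0,0],
])

```text
time_s: 10.45
ee_pos: [0.4983, 0.309, 0.0966]
tool_rot: [3.138, -0.002, 2.003]
contact_force: [-4.9, 1.2, 15.0]
gripper_width: 0.0084
```

```bash
cat >> h.py <<'E'
def plate(s,ctr):
    c=cloud(s); ex=np.array([.909,.416]);ey=np.array([-.416,.909]);d=c[...,:2]-np.array(ctr);X=d@ex;Y=d@ey
    for x in(-.03,-.02,.03,.045):
        print(x,[(y,int(m.sum()),round(float(np.median(c[m][:,2])),4) if m.any() else 0) for y in(-.025,0,.025) for m in [(abs(X-x)<.004)&(abs(Y-y)<.004)&(s['depth']>0)&(c[...,2]<.04)]])
E
python3 - <<'E'
from h import *
s=snap('wrist','w8.png');np.savez('pics/w8.npz',**s);o=monitor.observe();print(o['ee_pos'],np.degrees(o['tool_rot']),o['contact_force'],o['gripper_width'])
plate(s,(.5368,.3258))
held(s,o['ee_pos'],np.degrees(o['tool_rot'][2]),(370,200,470,290),.020)
E
```

```text
[0.49827595 0.3090449  0.0965772 ] [ 1.79812795e+02 -1.15959052e-01  1.14794546e+02] [-4.97665402  1.20171999 15.22821779] 0.008498175925489562
-0.03 [(-0.025, 0, 0), (0, 11, 0.0205), (0.025, 308, 0.0172)]
-0.02 [(-0.025, 0, 0), (0, 157, 0.0208), (0.025, 301, 0.0173)]
0.03 [(-0.025, 169, 0.0234), (0, 295, 0.0216), (0.025, 237, 0.0097)]
0.045 [(-0.025, 176, 0.0235), (0, 189, 0.0213), (0.025, 303, 0.0178)]
box [ 371  217   88   73 1952] ellipse ((548.669921875, 326.98126220703125), (43.8574104309082, 46.389427185058594), 90.60356140136719) tool x,y of ring -4.8505600999436576 53.27041579893357
```

jog_arm([
  [0,0,-8,0,0,0],
  [0,0,-4,0,0,0],
  [2,0,0,0,0,0],
  [0,0,0,0,0,0],
  [0,0,0,0,0,0],
])

```text
time_s: 11.12
ee_pos: [0.4962, 0.3094, 0.1049]
tool_rot: [-3.139, -0.0, 2.003]
contact_force: [0.2, 0.1, -0.8]
gripper_width: 0.0083
```

jog_arm([
  [0,0,4,0,0,0],
  [0,0,3,0,0,0],
  [0,0,3,0,0,0],
  [0,0,2,0,0,0],
  [0,0,0,0,0,0],
])

```text
time_s: 11.75
ee_pos: [0.4964, 0.31, 0.096]
tool_rot: [3.141, -0.001, 2.003]
contact_force: [-7.2, -0.2, 17.5]
gripper_width: 0.0081
```

```bash
python3 - <<'E'
from h import *
s=snap('wrist','w9.png');np.savez('pics/w9.npz',**s);o=monitor.observe();print(o['ee_pos'],np.degrees(o['tool_rot']),o['contact_force'],o['gripper_width'])
plate(s,(.5368,.3258))
E
```

```text
[0.49637692 0.30998908 0.09592632] [ 1.79971462e+02 -8.18415992e-02  1.14752892e+02] [-7.86664683 -0.69555448 17.23407894] 0.008676376972226427
-0.03 [(-0.025, 0, 0), (0, 0, 0), (0.025, 303, 0.0171)]
-0.02 [(-0.025, 0, 0), (0, 181, 0.0204), (0.025, 297, 0.0172)]
0.03 [(-0.025, 163, 0.0231), (0, 279, 0.0217), (0.025, 271, 0.0098)]
0.045 [(-0.025, 173, 0.0233), (0, 195, 0.0208), (0.025, 284, 0.0173)]
```

```bash
python3 - <<'E'
import cv2
a=cv2.imread('pics/w9.png')[120:330,240:520]; cv2.imwrite('pics/w9c.png',cv2.resize(a,None,fx=2.8,fy=2.8,interpolation=cv2.INTER_CUBIC))
E
```

```text
(no output)
```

View pics/w9c.png

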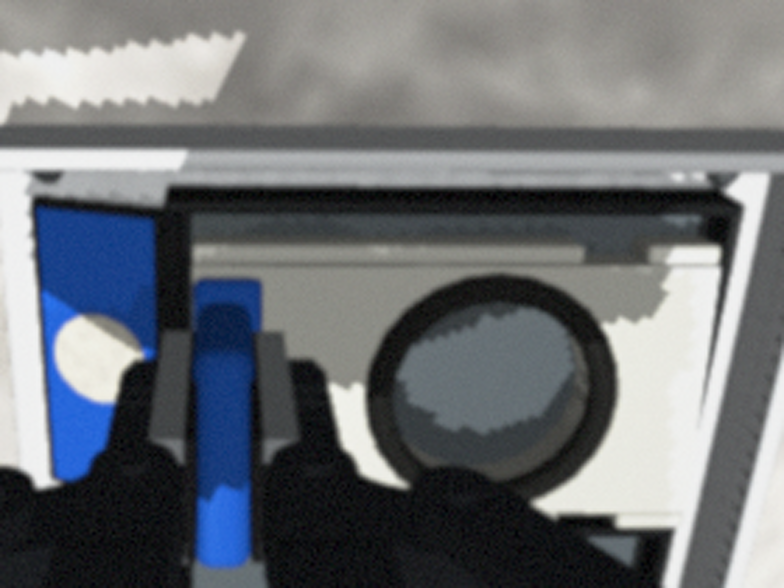

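jog_arm([
  [0,0,-6,0,0,0],
  [3.5,0.5,0,0,0,0],
  [0,0,0,0,0,0],
  [0,0,2,0,0,0],
  [0,0,2,0,0,0],
])

```text
time_s: 12.42
ee_pos: [0.4953, 0.3128, 0.0949]
tool_rot: [-3.139, -0.0, 2.003]
contact_force: [-3.1, -4.0, 9.1]
gripper_width: 0.0085
```

```bash
python3 - <<'E'
from h import *
s=snap('wrist','w10.png');np.savez('pics/w10.npz',**s);o=monitor.observe();print(o['ee_pos'],np.degrees(o['tool_rot']),o['contact_force'],o['gripper_width'])
plate(s,(.5368,.3258))
E
```

```text
[0.4952786  0.31277975 0.09501943] [-1.79873815e+02 -3.03155139e-02  1.14742798e+02] [-0.71529045 -0.57832208 -0.05948457] 0.008461364616908438
-0.03 [(-0.025, 0, 0), (0, 0, 0), (0.025, 230, 0.0172)]
-0.02 [(-0.025, 0, 0), (0, 151, 0.0196), (0.025, 228, 0.0172)]
0.03 [(-0.025, 98, 0.0216), (0, 297, 0.0202), (0.025, 281, 0.0166)]
0.045 [(-0.025, 167, 0.0218), (0, 194, 0.0197), (0.025, 223, 0.0174)]
```

jog_arm([
  [0,0,1.5,0,0,0],
  [0,0,1.5,0,0,0],
  [0,0,0,0,0,0],
  [0,0,0,0,0,0],
  [0,0,0,0,0,0],
])

```text
time_s: 13.1
ee_pos: [0.4954, 0.3127, 0.0947]
tool_rot: [-3.141, -0.001, 2.002]
contact_force: [-6.2, -5.8, 17.8]
gripper_width: 0.0083
```

```bash
python3 - <<'E'
from h import *
s=snap('wrist','w11.png');np.savez('pics/w11.npz',**s);o=monitor.observe();print(o['ee_pos'],np.degrees(o['tool_rot']),o['contact_force'],o['gripper_width'])
plate(s,(.5368,.3258))
E
```

```text
[0.49536531 0.3126872  0.094657  ] [-1.79981987e+02 -3.99167860e-02  1.14735430e+02] [-5.4500665  -4.66361496 16.42428389] 0.008253900604104985
-0.03 [(-0.025, 0, 0), (0, 0, 0), (0.025, 216, 0.0171)]
-0.02 [(-0.025, 0, 0), (0, 147, 0.0194), (0.025, 225, 0.0171)]
0.03 [(-0.025, 101, 0.0215), (0, 293, 0.02), (0.025, 280, 0.0168)]
0.045 [(-0.025, 165, 0.0217), (0, 189, 0.0197), (0.025, 207, 0.0175)]
```

jog_arm([
  [0,0,-1,0,0,0],
  [0,0,0,0,0,0],
  [0,0,0,0,0,0],
  [0,0,0,0,0,0],
  [0,0,0,0,0,0],
], jaw=-0.3)

```text
time_s: 13.78
ee_pos: [0.4954, 0.3129, 0.0931]
tool_rot: [-3.14, -0.001, 2.003]
contact_force: [0.1, 0.1, 0.6]
gripper_width: 0.0298
```

```bash
python3 - <<'E'
from h import *
s=snap('wrist','w12.png');np.savez('pics/w12.npz',**s);o=monitor.observe();print(o['ee_pos'],np.degrees(o['tool_rot']),o['contact_force'],o['gripper_width'])
plate(s,(.5368,.3258))
E
```

```text
[0.49539574 0.31292157 0.09315966] [-1.79891229e+02 -3.39114087e-02  1.14744213e+02] [ 0.20728795 -0.09503171  0.07666911] 0.029675035422871972
-0.03 [(-0.025, 160, 0.0169), (0, 212, 0.0172), (0.025, 222, 0.0169)]
-0.02 [(-0.025, 0, 0), (0, 0, 0), (0.025, 221, 0.0169)]
0.03 [(-0.025, 18, 0.0168), (0, 273, 0.018), (0.025, 265, 0.0159)]
0.045 [(-0.025, 159, 0.0169), (0, 186, 0.017), (0.025, 214, 0.0169)]
```

```bash
python3 - <<'E'
from h import *
plan([((.4954,.3129,.16),114.6),((.595,.195,.24),114.6)])
E
```

```text
5 rows
[0.0, -0.1, -33.4, -0.1, 0.0, 0.1]
[0.0, 0.0, -33.4, 0.0, 0.0, 0.0]
--
[-49.5, 13.8, -26.7, 0.0, 0.0, 0.0]
[-49.6, 13.8, -26.7, 0.0, 0.0, 0.0]
[-49.5, 13.8, -26.7, 0.0, 0.0, 0.0]
--
```

jog_arm([
  [0,0,-33.4,0,0,0],
  [0,0,-33.4,0,0,0],
  [-49.5,13.8,-26.7,0,0,0],
  [-49.6,13.8,-26.7,0,0,0],
  [-49.5,13.8,-26.7,0,0,0],
])

```text
time_s: 14.45
ee_pos: [0.5962, 0.1943, 0.2411]
tool_rot: [-3.14, -0.001, 2.003]
contact_force: [0.8, 1.3, -0.6]
gripper_width: 0.0295
```

jog_arm([
  [0,0,0,0,0,0],
  [0,0,0,0,0,0],
  [0,0,0,0,0,0],
  [0,0,0,0,0,0],
  [0,0,0,0,0,0],
])

```text
time_s: 15.08
ee_pos: [0.595, 0.196, 0.2398]
tool_rot: [-3.139, -0.001, 2.004]
contact_force: [0.4, -0.4, -0.4]
gripper_width: 0.03
```

```bash
python3 - <<'E'
from h import *
s=snap('wrist','w13.png');np.savez('pics/w13.npz',**s);o=monitor.observe();print(o['ee_pos'])
c=cloud(s)
uvs=lambda P:(lambda q:[(round(float(s['fx']*q[i,0]/q[i,2]+s['cx'])),round(float(s['fy']*q[i,1]/q[i,2]+s['cy']))) for i in range(len(q))])(np.array(P)@s['R'].T+s['t'])
print(uvs([[.5983,.1916,.016],[.5675,.2587,.008],[.5368,.3258,.016]]))
b=cv2.resize(s['img'][0:260,200:470],None,fx=2.3,fy=2.3,interpolation=cv2.INTER_CUBIC);cv2.imwrite('pics/w13c.png',b)
E
```

```text
[0.59508128 0.19584909 0.23991258]
[(321, 182), (321, 105), (322, 15)]
```

View pics/w13c.png

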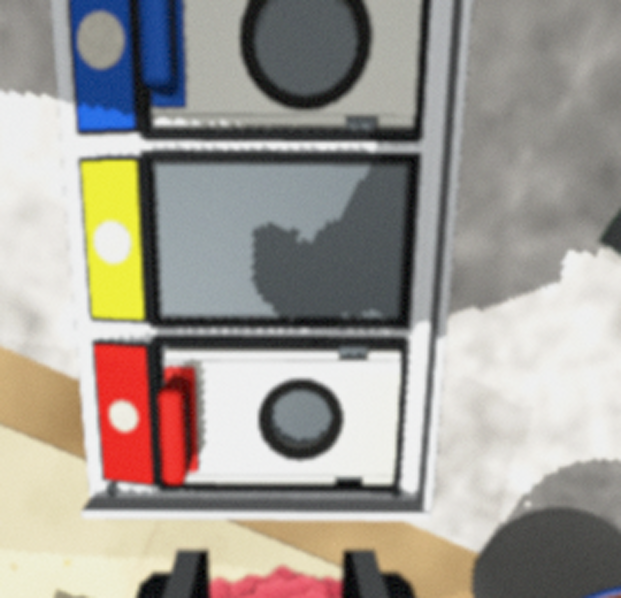

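```bash
python3 - <<'E'
from h import *
s=dict(np.load('pics/w13.npz')); hsv=cv2.cvtColor(s['img'],cv2.COLOR_BGR2HSV)
H,S,V=[hsv[...,i].astype(int) for i in range(3)]
g=(V>62)&(V<190)&(S<60)
rect(s,roi(s,g,263,64,382,142),.008,'mid floor')
rect(s,roi(s,(S>120)&(H>20)&(H<35),232,65,266,145),.012,'ylabel')
rect(s,roi(s,(V>150)&(S<60),238,92,258,118),.012,'ydot')
rect(s,roi(s,V<60,308,162,352,202),.019,'red ring')
plan([((.595,.196,.24),114.6),((.37,-.217,.27),-45)])
E
```

```text
mid floor px 7289 box [266  70 111  69] ctr 567.2 258.6 size 102.4 62.7 ang 24.8 depthz 0.009 mean [566.5 259.5]
ylabel px 1432 box [235  69  29  70] ctr 505.9 231.0 size 23.2 62.8 ang 24.5 depthz 0.013 mean [505.6 232.2]
ydot px 224 box [241  96  16  18] ctr 505.1 230.6 size 14.2 15.6 ang 21.3 depthz 0.013 mean [505.  230.4]
red ring px 331 box [313 166  35  33] ctr 606.5 195.9 size 33.4 33.2 ang 52.1 depthz 0.020 mean [606.6 194.9]
17 rows
[0.2, 0.0, -0.1, -0.1, 0.0, 0.2]
--
[-17.6, -23.5, -1.9, 0.0, 0.0, 10.0]
[-21.4, -20.1, -1.9, 0.0, 0.0, 10.0]
[-24.6, -16.1, -1.9, 0.0, 0.0, 10.0]
[-27.0, -11.6, -1.9, 0.0, 0.0, 10.0]
[-28.6, -6.7, -1.9, 0.0, 0.0, 10.0]
[-29.4, -1.6, -1.9, 0.0, 0.0, 10.0]
[-29.2, 3.5, -1.9, 0.0, 0.0, 10.0]
[-28.1, 8.5, -1.9, 0.0, 0.0, 10.0]
[-26.2, 13.3, -1.9, 0.0, 0.0, 9.9]
[-23.6, 17.6, -1.9, 0.0, 0.0, 10.0]
[-20.2, 21.4, -1.8, 0.0, 0.0, 9.9]
[-16.2, 24.5, -1.9, 0.0, 0.0, 10.0]
[-11.7, 27.0, -1.8, 0.0, 0.0, 9.9]
[-6.8, 28.6, -1.9, 0.0, 0.0, 10.0]
[-1.8, 29.3, -1.8, 0.0, 0.0, 9.9]
[3.3, 29.3, -1.9, 0.0, 0.0, 10.0]
--
```

jog_arm([
  [-17.6,-23.5,-1.9,0,0,10],
  [-21.4,-20.1,-1.9,0,0,10],
  [-24.6,-16.1,-1.9,0,0,10],
  [-27,-11.6,-1.9,0,0,10],
  [-28.6,-6.7,-1.9,0,0,10],
])

```text
time_s: 15.75
ee_pos: [0.5249, 0.0656, 0.2498]
tool_rot: [-3.14, 0.001, 1.125]
contact_force: [-0.1, -0.9, -0.4]
gripper_width: 0.0301
```

jog_arm([
  [-29.4,-1.6,-1.9,0,0,10],
  [-29.2,3.5,-1.9,0,0,10],
  [-28.1,8.5,-1.9,0,0,10],
  [-26.2,13.3,-1.9,0,0,10],
  [-23.6,17.6,-1.9,0,0,10],
])

```text
time_s: 16.38
ee_pos: [0.455, -0.0637, 0.2595]
tool_rot: [-3.142, 0.001, 0.252]
contact_force: [-0.3, -1.4, 0.1]
gripper_width: 0.0294
```

jog_arm([
  [-20.2,21.4,-1.9,0,0,10],
  [-16.2,24.5,-1.9,0,0,10],
  [-11.7,27,-1.9,0,0,10],
  [-6.8,28.6,-1.9,0,0,10],
  [-1.8,29.3,-1.9,0,0,10],
])

```text
time_s: 17.0
ee_pos: [0.3651, -0.2273, 0.2689]
tool_rot: [-3.113, 0.002, -0.571]
contact_force: [1.1, -0.3, -0.4]
gripper_width: 0.0295
```

jog_arm([
  [3.3,29.3,-1.9,0,0,10],
  [0,0,0,0,0,0],
  [0,0,0,0,0,0],
  [0,0,0,0,0,0],
  [0,0,0,0,0,0],
])

```text
time_s: 17.62
ee_pos: [0.3349, -0.2734, 0.2697]
tool_rot: [-3.093, 0.009, -0.709]
contact_force: [0.2, 0.9, 0.6]
gripper_width: 0.0295
```

```bash
python3 - <<'E'
from h import *
s=snap('wrist','w14.png');np.savez('pics/w14.npz',**s);o=monitor.observe();print(o['ee_pos'],np.degrees(o['tool_rot']))
hsv=cv2.cvtColor(s['img'],cv2.COLOR_BGR2HSV)
H,S,V=[hsv[...,i].astype(int) for i in range(3)]
P=atz(s,np.stack(np.meshgrid(np.arange(640),np.arange(400)),-1).reshape(-1,2),.03).reshape(400,640,3)
nh=np.hypot(P[...,0]-.371,P[...,1]+.273)<.04
rect(s,nh&(S>120)&(H>20)&(H<35),.036,'yhandle')
c=cloud(s);m=nh&(s['depth']>0)&(c[...,2]>.030)&(c[...,2]<.042);Q=c[m];print('top',m.sum(),Q.mean(0),cv2.minAreaRect((Q[:,:2]*1000).astype(np.float32)))
nr=np.hypot(P[...,0]-.406,P[...,1]+.238)<.035
rect(s,nr&(V<60),.011,'ring')
npl=np.hypot(P[...,0]-.40,P[...,1]+.243)<.075
rect(s,npl&(V>150)&(S<35),.008,'plate')
E
```

```text
[ 0.33480453 -0.27353679  0.2697185 ] [-177.23592563    0.48393555  -40.61482683]
yhandle px 507 box [307 117  13  45] ctr 370.6 -279.5 size 11.7 43.9 ang 47.7 depthz 0.036 mean [ 371.  -279.6]
top 419 [ 0.36916814 -0.2773758   0.03610065] ((368.6644287109375, -276.6736145019531), (10.295217514038086, 39.92020034790039), 49.184898376464844)
ring px 258 box [248 119  36  37] ctr 403.8 -238.3 size 38.7 38.1 ang 3.5 depthz 0.012 mean [ 403.4 -238.1]
plate px 3051 box [227 108  93  58] ctr 398.6 -243.4 size 99.5 59.7 ang 47.5 depthz 0.009 mean [ 402.8 -241.1]
```

```bash
python3 - <<'E'
from h import *
o=monitor.observe();print(o['joint_pos'].round(3),o['ee_pos'],np.degrees(o['tool_rot']))
plan([((.3688,-.2762,.15),-42.5),((.3688,-.2762,.085),-42.5)])
E
```

```text
[-0.71  -0.041 -0.29   1.33   0.048  3.141] [ 0.33480453 -0.27353679  0.2697185 ] [-177.23592563    0.48393555  -40.61482683]
5 rows
[9.5, -4.8, 40.1, -0.9, 0.2, 0.6]
[9.3, -5.5, 40.1, -0.9, 0.2, 0.6]
[9.2, -6.2, 40.0, -1.0, 0.1, 0.7]
--
[0.0, 0.0, 32.5, 0.0, 0.0, 0.0]
[0.0, -0.1, 32.5, 0.0, 0.0, 0.0]
--
```

```bash
python3 - <<'E'
from h import *
plan([((.3688,-.2762,.22),48),((.3688,-.2762,.16),137.5)],amax=10)
E
```

```text
18 rows
[3.1, -2.0, 5.6, -0.3, -0.2, -9.8]
[3.4, -1.4, 5.6, -0.3, -0.2, -9.9]
[3.6, -0.9, 5.6, -0.3, -0.2, -9.8]
[3.8, -0.2, 5.5, -0.3, -0.2, -9.9]
[3.8, 0.4, 5.5, -0.3, -0.2, -9.8]
[3.7, 1.0, 5.5, -0.3, -0.2, -9.9]
[3.4, 1.5, 5.5, -0.3, -0.2, -9.8]
[3.2, 2.1, 5.5, -0.3, -0.1, -9.9]
[2.7, 2.6, 5.6, -0.2, -0.2, -9.8]
--
[0.0, 0.0, 6.7, 0.0, 0.0, -9.9]
[0.0, 0.0, 6.7, 0.0, 0.0, -10.0]
[0.0, 0.0, 6.7, 0.0, 0.0, -9.9]
[0.0, 0.0, 6.6, 0.0, 0.0, -10.0]
[0.0, 0.0, 6.7, 0.0, 0.0, -9.9]
[0.0, 0.0, 6.6, 0.0, 0.0, -10.0]
[0.0, 0.0, 6.7, 0.0, 0.0, -9.9]
[0.0, 0.0, 6.6, 0.0, 0.0, -10.0]
[0.0, 0.0, 6.7, 0.0, 0.0, -9.9]
--
```

jog_arm([
  [3.1,-2,5.6,-0.3,-0.2,-9.8],
  [3.4,-1.4,5.6,-0.3,-0.2,-9.9],
  [3.6,-0.9,5.6,-0.3,-0.2,-9.8],
  [3.8,-0.2,5.5,-0.3,-0.2,-9.9],
  [3.8,0.4,5.5,-0.3,-0.2,-9.8],
])

```text
time_s: 18.3
ee_pos: [0.3537, -0.2754, 0.2419]
tool_rot: [-3.12, -0.005, 0.155]
contact_force: [0.6, 0.3, 0.2]
gripper_width: 0.03
```

jog_arm([
  [3.7,1,5.5,-0.3,-0.2,-9.9],
  [3.4,1.5,5.5,-0.3,-0.2,-9.8],
  [3.2,2.1,5.5,-0.3,-0.1,-9.9],
  [2.7,2.6,5.6,-0.2,-0.2,-9.8],
  [0,0,6.7,0,0,-9.9],
])

```text
time_s: 18.92
ee_pos: [0.3688, -0.2765, 0.2131]
tool_rot: [-3.141, 0.0, 1.016]
contact_force: [0.4, 1.2, -1.1]
gripper_width: 0.0295
```

jog_arm([
  [0,0,6.7,0,0,-10],
  [0,0,6.7,0,0,-9.9],
  [0,0,6.6,0,0,-10],
  [0,0,6.7,0,0,-9.9],
  [0,0,6.6,0,0,-10],
])

```text
time_s: 19.55
ee_pos: [0.3686, -0.2766, 0.1797]
tool_rot: [-3.141, -0.0, 1.885]
contact_force: [0.3, 0.1, -0.5]
gripper_width: 0.0299
```

jog_arm([
  [0,0,6.7,0,0,-9.9],
  [0,0,6.6,0,0,-10],
  [0,0,6.7,0,0,-9.9],
  [0,0,0,0,0,0],
  [0,0,0,0,0,0],
])

```text
time_s: 20.18
ee_pos: [0.3684, -0.277, 0.1602]
tool_rot: [-3.141, -0.0, 2.395]
contact_force: [-0.2, 0.1, 0.3]
gripper_width: 0.0298
```

```bash
python3 - <<'E'
from h import *
s=snap('wrist','w15.png');np.savez('pics/w15.npz',**s);o=monitor.observe();print(o['joint_pos'].round(3),o['ee_pos'],np.degrees(o['tool_rot']))
hsv=cv2.cvtColor(s['img'],cv2.COLOR_BGR2HSV)
H,S,V=[hsv[...,i].astype(int) for i in range(3)]
P=atz(s,np.stack(np.meshgrid(np.arange(640),np.arange(400)),-1).reshape(-1,2),.03).reshape(400,640,3)
nh=np.hypot(P[...,0]-.369,P[...,1]+.276)<.04
rect(s,nh&(S>120)&(H>20)&(H<35),.036,'yhandle')
nr=np.hypot(P[...,0]-.404,P[...,1]+.238)<.035
rect(s,nr&(V<60),.011,'ring')
npl=np.hypot(P[...,0]-.40,P[...,1]+.243)<.075
rect(s,npl&(V>150)&(S<35),.008,'plate')
plan([((.3688,-.2762,.12),137.5),((.3688,-.2762,.086),137.5)])
E
```

```text
[-0.645  0.048 -0.444  1.079 -0.     0.101] [ 0.3683916  -0.27705868  0.160307  ] [-1.79991723e+02  6.13110211e-03  1.37253214e+02]
yhandle px 1042 box [312 173  17  67] ctr 364.6 -271.9 size 10.6 48.4 ang 47.8 depthz 0.036 mean [ 363.4 -270.8]
ring px 833 box [361 175  54  51] ctr 402.7 -237.7 size 40.7 40.6 ang 5.1 depthz 0.012 mean [ 402.6 -236.8]
plate px 3426 box [327 164 118  72] ctr 402.6 -239.5 size 88.3 58.7 ang 47.4 depthz 0.009 mean [ 413.8 -239.8]
2 rows
[0.3, 0.9, 40.3, 0.0, 0.0, -0.2]
--
[0.0, 0.0, 34.0, 0.0, 0.0, 0.0]
--
```

jog_arm([
  [1.3,-0.6,40.3,0,0,-0.2],
  [0,0,20,0,0,0],
  [0,0,15,0,0,0],
  [0,0,0,0,0,0],
  [0,0,0,0,0,0],
])

```text
time_s: 20.85
ee_pos: [0.3672, -0.2771, 0.0855]
tool_rot: [-3.141, 0.001, 2.4]
contact_force: [-0.4, -0.3, 0.0]
gripper_width: 0.0301
```

jog_arm([
  [0,0,0,0,0,0],
  [0,0,0,0,0,0],
  [0,0,0,0,0,0],
  [0,0,0,0,0,0],
  [0,0,0,0,0,0],
], jaw=-1, squeeze=60)

```text
time_s: 21.48
ee_pos: [0.3673, -0.2772, 0.0857]
tool_rot: [-3.142, 0.002, 2.4]
contact_force: [-0.8, 0.9, 6.5]
gripper_width: 0.0089
```

```bash
python3 - <<'E'
from h import *
print(monitor.observe()['ee_pos'],monitor.observe()['gripper_width'])
t=np.array([.5672,.2586])-.044*np.array([.909,.416]);print(t)
plan([((.3688,-.2755,.20),137.4),((.30,-.02,.24),137.4),((*t,.20),114.6),((*t,.135),114.6)])
E
```

```text
[ 0.36725591 -0.27724196  0.0857004 ] 0.008853026622458817
[0.527204 0.240296]
15 rows
[-0.1, 1.2, -57.1, 0.0, 0.0, 0.1]
[-0.1, 1.1, -57.2, 0.0, 0.1, 0.0]
--
[44.7, 28.3, -8.0, 0.0, 0.0, 0.0]
[44.7, 28.3, -8.0, 0.0, 0.0, 0.0]
[44.7, 28.4, -8.0, 0.0, 0.0, 0.0]
[44.7, 28.3, -8.0, 0.0, 0.0, 0.0]
[44.7, 28.4, -8.0, 0.0, 0.0, 0.0]
--
[1.5, 57.6, 6.7, 0.0, 0.0, 3.8]
[5.3, 57.3, 6.7, 0.0, 0.0, 3.8]
[9.0, 56.9, 6.6, 0.0, 0.0, 3.8]
[12.8, 56.1, 6.7, 0.0, 0.0, 3.8]
[16.5, 55.2, 6.6, 0.0, 0.0, 3.8]
[20.1, 53.9, 6.7, 0.0, 0.0, 3.8]
--
[0.0, 0.0, 32.5, 0.0, 0.0, 0.0]
[0.0, 0.0, 32.5, 0.0, 0.0, 0.0]
--
```

jog_arm([
  [0,0,-30,0,0,0],
  [0,0,-57,0,0,0],
  [0,0,-27,0,0,0],
  [44.7,28.3,-8,0,0,0],
  [44.7,28.3,-8,0,0,0],
])

```text
time_s: 22.1
ee_pos: [0.3386, -0.1739, 0.2151]
tool_rot: [3.141, -0.0, 2.399]
contact_force: [1.1, 0.0, -0.6]
gripper_width: 0.0086
```

jog_arm([
  [44.7,28.4,-8,0,0,0],
  [44.7,28.3,-8,0,0,0],
  [44.7,28.4,-8,0,0,0],
  [1.5,57.6,6.7,0,0,3.8],
  [5.3,57.3,6.7,0,0,3.8],
])

```text
time_s: 22.72
ee_pos: [0.3735, 0.0674, 0.226]
tool_rot: [3.139, 0.001, 2.266]
contact_force: [0.3, -1.2, -0.2]
gripper_width: 0.0086
```

jog_arm([
  [9,56.9,6.6,0,0,3.8],
  [12.8,56.1,6.7,0,0,3.8],
  [16.5,55.2,6.6,0,0,3.8],
  [20.1,53.9,6.7,0,0,3.8],
  [0,0,30,0,0,0],
])

```text
time_s: 23.35
ee_pos: [0.5273, 0.2427, 0.1686]
tool_rot: [3.138, -0.001, 2.005]
contact_force: [0.2, -0.2, -1.3]
gripper_width: 0.0088
```

jog_arm([
  [0,0,25,0,0,0],
  [0,0,0,0,0,0],
  [0,0,0,0,0,0],
  [0,0,0,0,0,0],
  [0,0,0,0,0,0],
])

```text
time_s: 23.98
ee_pos: [0.5246, 0.2394, 0.1448]
tool_rot: [3.14, -0.0, 2.002]
contact_force: [0.2, -0.5, -1.5]
gripper_width: 0.0087
```

```bash
python3 - <<'E'
from h import *
s=snap('wrist','w16.png');np.savez('pics/w16.npz',**s);o=monitor.observe();print(o['ee_pos'],np.degrees(o['tool_rot']),o['contact_force'],o['gripper_width'])
h=o['ee_pos'][2]-.0857+.011
held(s,o['ee_pos'],np.degrees(o['tool_rot'][2]),(372,195,470,292),h)
c=cloud(s);m=roi(s,(s['depth']>0)&(abs(c[...,2]-h+.003)<.006),320,190,500,300);Q=c[m]; A=np.c_[Q[:,:2]-Q[:,:2].mean(0),np.ones(len(Q))];print(m.sum(),np.linalg.lstsq(A,Q[:,2],rcond=None)[0],h-.003)
t=np.array([.5672,.2586])-.044*np.array([.909,.416])
plan([((*t,.125),114.6)])
E
```

```text
[0.52442698 0.2393681  0.1445626 ] [ 1.79934356e+02 -1.06867553e-02  1.14733113e+02] [ 0.25411144  0.74317744 -2.04074037] 0.008933180250805276
box [ 376  215   79   69 2692] ellipse ((571.422607421875, 261.8492126464844), (41.132877349853516, 41.77909469604492), 65.45404052734375) tool x,y of ring 0.7562484049258109 52.09047500506886
12495 [ 0.00185866 -0.01647429  0.06822791] 0.06686260371583234
1 rows
[-0.3, 2.9, 19.6, 0.1, 0.0, 0.1]
--
```

jog_arm([
  [0,3.9,10,0,0,0],
  [0,0,15,0,0,0],
  [0,0,10,0,0,0],
  [0,0,8,0,0,0],
  [0,0,4,0,0,0],
])

```text
time_s: 24.65
ee_pos: [0.5274, 0.2408, 0.0958]
tool_rot: [-3.14, -0.0, 2.003]
contact_force: [0.9, 0.7, -0.7]
gripper_width: 0.0088
```

jog_arm([
  [0,0,2,0,0,0],
  [0,0,1.5,0,0,0],
  [0,0,0,0,0,0],
  [0,0,0,0,0,0],
  [0,0,0,0,0,0],
])

```text
time_s: 25.28
ee_pos: [0.5278, 0.241, 0.0937]
tool_rot: [3.141, -0.0, 2.003]
contact_force: [-1.9, 0.1, 4.9]
gripper_width: 0.0085
```

```bash
python3 - <<'E'
from h import *
s=snap('wrist','w17.png');np.savez('pics/w17.npz',**s);o=monitor.observe();print(o['ee_pos'],np.degrees(o['tool_rot']),o['contact_force'],o['gripper_width'])
plate(s,(.5672,.2586))
E
```

```text
[0.52783926 0.24106838 0.09373812] [ 1.79969636e+02 -1.25394006e-02  1.14742965e+02] [-2.17493278 -0.43297393  5.22332163] 0.008508935501629815
-0.03 [(-0.025, 0, 0), (0, 28, 0.0169), (0.025, 226, 0.0169)]
-0.02 [(-0.025, 0, 0), (0, 166, 0.0169), (0.025, 221, 0.0169)]
0.03 [(-0.025, 87, 0.0169), (0, 174, 0.0191), (0.025, 268, 0.0165)]
0.045 [(-0.025, 153, 0.0169), (0, 182, 0.0171), (0.025, 213, 0.0169)]
```

Seated flat. Release, retreat and do a final check.

jog_arm([
  [0,0,0,0,0,0],
  [0,0,0,0,0,0],
  [0,0,0,0,0,0],
  [0,0,-30,0,0,0],
  [0,0,-60,0,0,0],
], jaw=-0.2)

```text
time_s: 25.95
ee_pos: [0.5263, 0.2403, 0.1813]
tool_rot: [-3.135, -0.0, 2.003]
contact_force: [0.6, 0.4, 0.5]
gripper_width: 0.034
```

jog_arm([
  [-40,10,-50,0,0,0],
  [-40,10,-20,0,0,0],
  [0,0,0,0,0,0],
  [0,0,0,0,0,0],
  [0,0,0,0,0,0],
])

```text
time_s: 26.58
ee_pos: [0.5775, 0.1784, 0.2502]
tool_rot: [-3.139, -0.001, 2.004]
contact_force: [0.5, 0.0, 0.4]
gripper_width: 0.0341
```

```bash
python3 - <<'E'
from h import *
s=snap('wrist','w18.png');np.savez('pics/w18.npz',**s);print(monitor.observe()['ee_pos'],monitor.observe()['time_s'])
for n,p in dict(red=(.5983,.1916),yellow=(.5672,.2586),blue=(.5368,.3258)).items(): print(n);plate(s,p)
t=snap('top'); a=cv2.resize(t['img'][110:290,150:420],(540,360)); 
cv2.imwrite('pics/fin.png',np.vstack([a,np.pad(s['img'][0:240,180:500],((0,0),(0,220),(0,0)))]))
E
```

```text
[0.57759765 0.17844573 0.25031398] 26.625
red
-0.03 [(-0.025, 56, 0.017), (0, 60, 0.0168), (0.025, 64, 0.0167)]
-0.02 [(-0.025, 49, 0.0169), (0, 55, 0.0169), (0.025, 64, 0.0169)]
0.03 [(-0.025, 39, 0.0165), (0, 51, 0.0173), (0.025, 71, 0.0161)]
0.045 [(-0.025, 51, 0.0168), (0, 58, 0.0169), (0.025, 62, 0.0167)]
yellow
-0.03 [(-0.025, 67, 0.0168), (0, 73, 0.0172), (0.025, 81, 0.0171)]
-0.02 [(-0.025, 74, 0.0168), (0, 64, 0.0172), (0.025, 72, 0.0171)]
0.03 [(-0.025, 55, 0.0161), (0, 77, 0.0189), (0.025, 73, 0.0167)]
0.045 [(-0.025, 62, 0.017), (0, 77, 0.0172), (0.025, 78, 0.017)]
blue
-0.03 [(-0.025, 87, 0.0168), (0, 93, 0.0171), (0.025, 0, 0)]
-0.02 [(-0.025, 86, 0.0169), (0, 94, 0.0171), (0.025, 0, 0)]
0.03 [(-0.025, 94, 0.0165), (0, 105, 0.0191), (0.025, 0, 0)]
0.045 [(-0.025, 86, 0.0171), (0, 90, 0.0172), (0.025, 0, 0)]
```

View pics/fin.png

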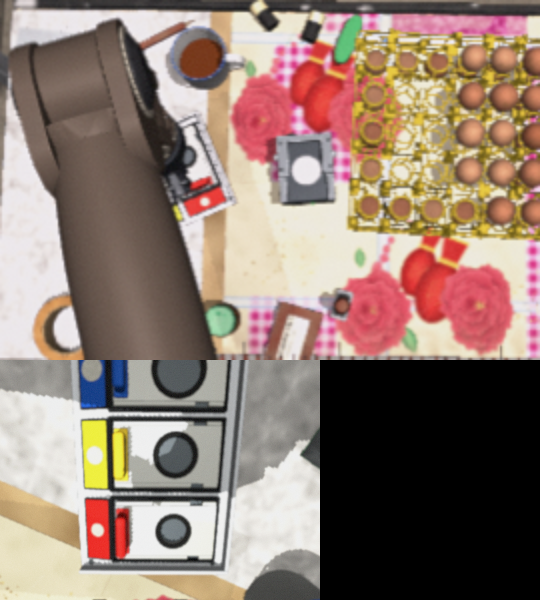

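All three slides lie flat in their matching pockets with their handles at the labels, the lamp is empty, and the bystanders that are in view stand where they were.

```bash
python3 -c "
from rig import ticket
print(ticket.job_done())"
```

```text
the job is handed in; nothing more can be done
None
```

All three slides are put away and the job is handed in at about 26.6 s on the robot's clock. I moved red from the yellow pocket to the red one. I pulled blue about 67 mm out of the lamp and put it in the blue pocket, then put yellow in the middle pocket.

- **Seating:** The last depth check shows all three plate tops flat at about 17 mm above the bench. 16 mm is the nominal height for fully down, and all three slides read about 1 mm high alike. Each handle is at its own label, and the gripper was clear when I handed in. The last view cut off the far edge of the blue plate. An earlier reading, just after I let go of it, showed that edge flat too.
- **Bystanders:** The stamp, bottle and mug look unmoved in the final view. The torch was outside it, and the arm never went near it.
- **What went wrong:**
  - Blue first came down with one edge on the pocket wall and tilted in the grip. I shifted it sideways over two tries and let it drop in. The highest contact force I read was about 18 N.
  - The last joint reached the end of its range on the first approach to yellow, so I turned the gripper half round and gripped from the other side.
- **Disagreement:** Ring positions measured on a held slide read about 1–1.5 mm off from how the slide actually sat in its pocket. I allowed for that when placing yellow.

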